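# Set a block off its fence with the stop bar and hold it for marking

### The arm

A 7-joint arm with a two-finger parallel gripper is mounted at the origin on a cart in front of the work surface, level with it; the furniture and walls round the work are solid. World frame = base frame: x ahead of the robot, y to its left, z up, the work surface at z = 0. Lengths are in mm, angles in rad, forces in N, time in s.
With the tool pointing down it reaches from about 400 to 850 mm from the base axis. Payload 4.5 kg.
Tool frame: the origin (TCP) lies midway between the tips of the shut fingers; the grasp point (between the pads) lies 19 mm behind it; x points along the fingers, y is the direction in which the jaws open and shut, and the axes are right-handed (so a half turn about x gives the same grasp; the last joint's range is limited). The gripper opens to 88 mm and grips with 3 to 60 N. Pads are 18 mm wide; open, the fingers measure 123 mm over their backs; the gripper's body (75 mm by 187 mm) begins 45 mm behind the grasp point.
Start: joints at [-1.087, 0.689, -0.195, 1.565, 0.157, 0.902, -0.215], TCP at [271.726, 562.866, 238.743] pointing down, gripper open.
Joint ranges: [-3.01, 3.01], [-0.46, 2.08], [-1.47, 1.51], [0.13, 2.56], [-1, 4.14], [0.04, 2.09], [-2.66, 2.66]. Speed limits (rad/s): [2.57, 2.57, 3.14, 3.14, 3.14, 3.14, 3.14].

### API

Orientations are given as a unit quaternion [x, y, z, w].
In Python, from workcell import manip, vision, spotter gives the robot as it stands.
- The arm moves only by the tool step_arm, never from a script. Its argument "increments" is a list of rows, each an object with "linear": the shift along the tool's x, y, z in cm, a list of three; "turn": the turn, a rotation vector about the tool's x, y, z in degrees, a list of three; "gripper": the closure in counts, from 0 (fully open) to 255 (shut). A call has 1 to 12 rows; each row is the pose to reach, as a shift and turn from the pose measured when the call began, along the tool's axes at that moment; what a row does not reach only later rows make up. A row lasts 1/8 s, in which the tool goes at most 62.5 mm and 10.7 degrees, less where a joint would pass 70% of its speed; a pose out of reach is approached as far as the arm can. A call with a gripper value outside its range is refused whole. The fingers move at their own pace and stop on an object; "force" is the grip in N (left out, the last holds). Time passes only in rows, so rows that repeat a pose let the fingers close. It gives the time, the measured TCP pose, the force and the opening at its end, in the units of the state.
- manip.sense(): the state, without advancing time (a new reading comes with each control period).
- vision.capture(name): name is "scene" or "top" or "wrist"; returns a dict with "image" (400x640x3 uint8, red, green, blue), "fx", "fy", "cx", "cy" (pixels), "distortion" ([k1, k2, p1, p2, k3] as OpenCV has them; the pictures are not rectified), "origin" and "rotation" of the camera in the world. Camera axes: x right, y down, z forward; pixel columns grow to the right and rows downward; lengths in mm; the calibration is good to about 2 mm. A picture is of the moment at which its call begins. There is no depth.
- manip.job_done(): hands the job in, once; it reports no verdict.
Trained networks look in a picture, given as the dict that the camera call returned (one of the last four; its "shot" number tells which), for a name from the list of things; names that differ only in an ending like _2 or _b are one class to them, and where a whole thing is asked for, a point or a joint stands for the part that bears it (a point fixed in the world has none). Each returns a list of dicts, best first, with "confidence" (0 to 1); they miss things now and then, are a little off and sometimes report something else, mostly with a low value. They report only what shows in the picture. A call takes as long as a camera call. They do not tell look-alikes from the thing itself.
- spotter.outline_of(label, picture): "pixels" (400x640 bool, what is visible of it) and "box" ([centre column, centre row, width, height] in pixels, round what is visible of it).
- spotter.mark_of(label, picture): "point" ([column, row] in pixels: a listed point, or the origin of a listed thing).
The state is a dict: "clock": time; "q": joint angles; "joint_vel": joint speeds; "joint_torque": joint torques, N m; "tool_pos": TCP position; "tcp_rot": TCP orientation; "wrist_force": force on the tool from outside, world axes, zero at the start; "moment": the same for the moment, N m; "grip_width": opening from 0.0 (shut) to 1.0 (fully open).
Only numpy, scipy, OpenCV 4.12 (cv2) and the standard library are available. Lean on these libraries where they do the work, as an engineer would, in place of code of your own. Each camera call takes 0.05 s, during which the arm holds its last target.

### The job

Two blocks stand in front of two stop fences, and only one of them leaves a gap wide enough for the loose cream stop bar that lies between them and the mouse mat. Slide the bar, lying flat as it is now, into that gap so that it reaches across the whole width of the block, and let go of it; leave the other block where it stands. Then, from the block's free side, press the block lightly and squarely towards its fence until fence, bar and block touch flush with one another, and finish while still holding it pressed like that (a steady push of about 5 to 15 newtons).

Things in the scene. Friction and masses are not known exactly. Their poses are not given: they have to be found in the camera images.
- bar_mid (a point): cream plastic stop bar, 20 mm wide (x), 130 mm long (y), 14 mm high, loose, 40 g, lying flat on the worktop; this point is its centre, 7 mm above its underside. Grip it from above across its 20 mm width near one end, so that the fingers stay beside the 60 mm long fence and not over it. A 4 mm mouse mat may lie 10 mm beside it.
- fence_a: stop fence: dark steel bracket fixed to the worktop. Contact face looks along its own -x (robot's side), 60 mm long (y), 24 mm high; wall 12 mm thick, behind it (+x) a 6 mm foot with screw heads to 43 mm. Origin: middle of the face, on the worktop. Gap to block_a 29 to 34 mm: the bar goes here, its length along the fence's y, either way round. The fences swap places (left, right).
- fence_b: second stop fence, same shape and frame as fence_a, fixed. block_b stands in front of it with a gap of only 8 to 11 mm, too narrow for the bar.
- block_a_mid (a point): white-grey milled block, 30 (x) by 45 (y) by 20 mm high, about 70 g, loose on the worktop in front (-x) of fence_a, its long side nearly parallel to the fence; this point is its centre, half-way up. Push it at mid width on the face looking -x, away from the fence. When set, its centre is 35 mm in front of the fence face.
- block_b_mid (a point): the other block, same shape, in front of fence_b, loose, to be left alone; this point is its centre, half-way up.
Things that resemble listed ones, but are neither listed nor needed, are in the scene too. What is shaped like the part that bears block_a_mid but pink or red is not meant.

How it is judged (in metres and radians):
On the way:
1. the bar lies flat in the wide gap, across the width of block_a, and is let go (x of bar_mid in the frame of fence_a between -0.028 and -0.007 m and y of bar_mid in the frame of block_a_mid between -0.045 and 0.045 m and height (world z) of bar_mid below 0.01 m and angle between bar_mid's own z axis and vertical below 0.1 rad and contact force between the fingers and bar below 0.3 N), for 0.2 s.
At the end, for the whole second after the job is handed in: Bar flat, flush to fence_a (2.5 mm, 0.05 rad), spanning block_a; block_a upright and square (0.05 rad), centre 35 +-3 mm off the fence, within 20 mm of its middle; fingers-block, block-bar, bar-fence each over 1.5 N (block-bar under 30), bar not gripped; block_b within 8 mm (x of bar_mid in the frame of fence_a between -0.0125 and -0.0075 m and angle between the y axis of each of bar_mid, block_a_mid and the y axis of fence_a, either way round below 0.05 rad and y of bar_mid in the frame of block_a_mid between -0.045 and 0.045 m and height (world z) of bar_mid below 0.01 m and angle between bar_mid's own z axis and vertical below 0.1 rad and x of block_a_mid in the frame of fence_a between -0.038 and -0.032 m and y of block_a_mid in the frame of fence_a between -0.02 and 0.02 m and height (world z) of block_a_mid below 0.014 m and angle between block_a_mid's own z axis and vertical below 0.08 rad and contact force between the fingers and block_a above 1.5 N and contact force between block_a and bar between 1.5 and 30 N and contact force between bar and fence_a above 1.5 N and contact force between the fingers and bar below 0.3 N and distance of block_b_mid from where it was at the start of the episode below 0.008 m); the arm keeps its last pose, push and grip.
It fails at once if the other block was shifted by more than 8 mm (distance of block_b_mid from where it was at the start of the episode above 0.008 m).
It fails at once if the bar was rammed against the fence (over 60 N) (contact force between bar and fence_a above 60 N).
It also fails if it takes over 61 s, if anything falls off the work surface, if the arm or the gripper's body presses on something with over 40 N, if the wrist force passes 120 N, or if a joint passes its speed limit or range.

## Working session

There is one attempt and no reset: what is moved stays moved. The work goes in short steps, Python scripts to look and compute and a tool call to move; the robot and the scene stay as the last step left them, time stands still between calls to the robot, and variables do not carry over. Pictures are saved under pics/ and viewed, and the job is handed in when it is done.

Besides the shell and the picture viewer there is one more tool, called after "Request:" by a JSON object that holds its "name" and its "arguments". step_arm: Moves the arm, as the interface text tells. Its arguments: {"type":"object","properties":{"increments":{"type":"array","items":{"type":"object","properties":{"linear":{"type":"array","items":{"type":"number"}},"turn":{"type":"array","items":{"type":"number"}},"gripper":{"type":"number"}}}},"force":{"type":"number"}},"required":["increments"]}

```bash
ls; mkdir -p pics; cat > h.py <<'E'
import numpy as np, cv2
from workcell import manip, vision, spotter
from scipy.spatial.transform import Rotation as R
def save(p,name): cv2.imwrite('pics/'+name+'.png', cv2.cvtColor(p['image'],cv2.COLOR_RGB2BGR))
def K(p): return np.array([[p['fx'],0,p['cx']],[0,p['fy'],p['cy']],[0,0,1.]])
def px2w(p,uv,z):
    uv=np.atleast_2d(np.array(uv,float)).reshape(-1,1,2)
    n=cv2.undistortPoints(uv,K(p),np.array(p['distortion'],float)).reshape(-1,2)
    d=np.c_[n,np.ones(len(n))]@np.array(p['rotation']).T
    o=np.array(p['origin'],float)
    return o+d*((z-o[2])/d[:,2])[:,None]
def w2px(p,X):
    X=np.atleast_2d(np.array(X,float)); Rm=np.array(p['rotation']); rv=cv2.Rodrigues(Rm.T)[0]; t=-Rm.T@np.array(p['origin'])
    return cv2.projectPoints(X,rv,t,K(p),np.array(p['distortion'],float))[0].reshape(-1,2)
E
python3 - <<'E'
from h import *
s=manip.sense(); print(s)
for n in ['scene','top','wrist']:
    p=vision.capture(n); save(p,n+'0'); print(n,p['origin'],np.round(p['rotation'],3).tolist(),p['fx'])
    for l in ['bar_mid','fence_a','block_a_mid']:
        for m in spotter.mark_of(l,p): print(l,np.round(m['point'],1),round(m['confidence'],2), np.round(px2w(p,m['point'],{'b':7,'f':0}[l[0]] if l!='block_a_mid' else 10)[0],1))
E
```

```text
pics
{'clock': 0.0, 'q': array([-1.08720205,  0.68993375, -0.19447925,  1.56631536,  0.15730989,
        0.90249895, -0.2150956 ]), 'joint_vel': array([-8.44420325e-05,  1.35342765e-04, -3.37184284e-04,  5.93752988e-04,
       -7.35359867e-04, -9.18471186e-04,  5.53548307e-05]), 'joint_torque': array([-1.73140292e-03, -5.27541339e+01, -1.26753040e+00, -1.53437090e+01,
       -5.27142256e-02,  6.36563767e-03,  1.59180513e-04]), 'tool_pos': array([271.53514267, 562.25261014, 237.94814209]), 'tcp_rot': array([ 0.15704802,  0.68938736, -0.15828557,  0.68922178]), 'wrist_force': array([-0.00847296,  0.08911036,  0.22834147]), 'moment': array([-0.00781424,  0.03192251, -0.00544549]), 'grip_width': 0.9998786451735682}
scene [-64.60179625 490.68673783 433.01766874] [-0.43, 0.729, -0.467, 0.257] 462.770435464353Traceback (most recent call last):
  File "<stdin>", line 6, in <module>
  File "h.py", line 9, in px2w
    d=np.c_[n,np.ones(len(n))]@np.array(p['rotation']).T
      ~~~~~~~~~~~~~~~~~~~~~~~~^~~~~~~~~~~~~~~~~~~~~~~~~~
ValueError: matmul: Input operand 1 has a mismatch in its core dimension 0, with gufunc signature (n?,k),(k,m?)->(n?,m?) (size 4 is different from 3)
```

Rotation is a quaternion.

```bash
sed -i "s/np.array(p\['rotation'\]).T/R.from_quat(p['rotation']).as_matrix().T/; s/Rm=np.array(p\['rotation'\])/Rm=R.from_quat(p['rotation']).as_matrix()/" h.py
python3 - <<'E'
from h import *
s=manip.sense(); print(s['clock'])
for n in ['scene','top','wrist']:
    p=vision.capture(n); save(p,n+'0'); print(n,p['origin'],np.round(R.from_quat(p['rotation']).as_matrix(),2).tolist(),p['fx'])
    for l in ['bar_mid','fence_a','block_a_mid']:
        for m in spotter.mark_of(l,p): print(l,np.round(m['point'],1),round(m['confidence'],2), np.round(px2w(p,m['point'],{'b':7,'f':0}[l[0]] if l!='block_a_mid' else 10)[0],1))
E
```

```text
0.1
scene [-64.60179625 490.68673783 433.01766874] [[-0.5, -0.39, 0.78], [-0.87, 0.19, -0.46], [0.03, -0.9, -0.43]] 462.770435464353
bar_mid [310.8 243.6] 0.71 [522.  138.3   7. ]
fence_a [227.  219.7] 0.78 [679.8 232.6   0. ]
block_a_mid [273.4 208.9] 0.73 [662.7 142.   10. ]
block_a_mid [359.  198.3] 0.7 [625.1 -36.8  10. ]
block_a_mid [245.5 273.2] 0.66 [489.2 274.1  10. ]
top [ 513.15857295  105.0757119  1016.2230776 ] [[0.0, -1.0, 0.07], [-1.0, 0.0, 0.01], [-0.01, -0.07, -1.0]] 508.61259354597587
bar_mid [304.  229.1] 0.64 [517.5 147.3   7. ]
bar_mid [266.3 161.2] 0.2 [653.  223.1   7. ]
fence_a [390.  155.6] 0.95 [665.1 -25.    0. ]
fence_a [264.  149.6] 0.81 [677.5 228.7   0. ]
block_a_mid [393.1 180.9] 0.94 [613.  -29.4  10. ]
block_a_mid [238.3 246.3] 0.66 [483.7 276.5  10. ]
wrist [202.92759464 595.39652052 385.04390676] [[0.43, 0.86, 0.26], [0.9, -0.41, -0.13], [-0.0, 0.29, -0.96]] 332.57304547884144
block_a_mid [203.2 383. ] 0.86 [480.2 280.7  10. ]
```

View pics/scene0.png

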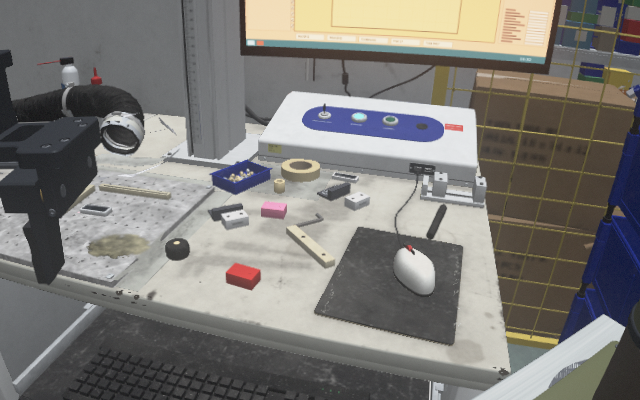

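View pics/top0.png

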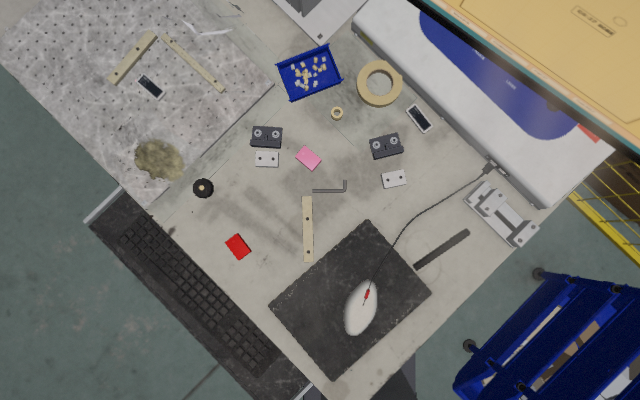

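View pics/wrist0.png

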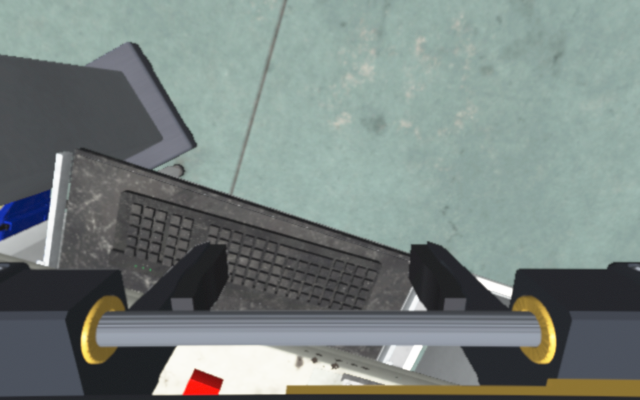

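The top picture shows the wide gap at the right fence (387,146) with its block at (394,179). The left pair at (266,137) and (267,158) is narrow. The bar is at (308,229) and runs vertically in the image. Next I measure more precisely.

```bash
python3 - <<'E'
from h import *
p=vision.capture('top')
im=p['image']; c=im[110:270,230:430]; cv2.imwrite('pics/topc.png',cv2.cvtColor(cv2.resize(c,None,fx=4,fy=4,interpolation=cv2.INTER_CUBIC)[:600],cv2.COLOR_RGB2BGR)) 
for l,z in [('bar_mid',14),('fence_a',24),('block_a_mid',20)]:
    for o in spotter.outline_of(l,p):
        m=o['pixels'].astype(np.uint8); cs=max(cv2.findContours(m,0,2)[0],key=cv2.contourArea)
        r=cv2.minAreaRect(cs); b=cv2.boxPoints(r); w=px2w(p,b,z)
        print(l,round(o['confidence'],2),np.round(o['box'],1),np.round(b,1).tolist(),np.round(w.mean(0),1)); print(np.round(w[:,:2],1).tolist(), [round(float(np.linalg.norm(w[i]-w[i-1])),1) for i in range(4)], [round(float(np.degrees(np.arctan2(*(w[i]-w[i-1])[[1,0]]))),1) for i in range(4)])
E
```

```text
bar_mid 0.56 [306.6 229.6  13.9  68.8] [[302.0, 196.0], [312.0, 196.0], [312.0, 261.0], [302.0, 261.0]] [519.  141.1  14. ]
[[582.8, 151.1], [582.7, 131.4], [455.3, 131.1], [455.3, 150.7]] [127.5, 19.8, 127.5, 19.6] [0.2, -90.0, -179.9, 90.0]
bar_mid 0.37 [394.4 178.4  23.9  17.9] [[380.29998779296875, 173.6999969482422], [402.8999938964844, 168.6999969482422], [406.20001220703125, 183.1999969482422], [383.5, 188.1999969482422]] [617.5 -29.1  14. ]
[[626.9, -3.7], [636.9, -48.5], [608.1, -54.5], [598.1, -9.8]] [29.4, 45.9, 29.4, 45.8] [12.0, -77.4, -168.2, 102.6]
fence_a 0.78 [265.1 138.3  33.3  23.4] [[249.0, 126.0], [282.0, 126.0], [282.0, 148.0], [249.0, 148.0]] [698.8 223.   24. ]
[[720.7, 255.8], [720.7, 190.6], [676.8, 190.3], [676.8, 255.4]] [43.8, 65.2, 43.8, 65.0] [0.6, -90.0, -179.7, 90.0]
fence_a 0.69 [386.9 144.3  32.5  27.4] [[367.70001220703125, 139.1999969482422], [398.1000061035156, 130.89999389648438], [403.8999938964844, 152.3000030517578], [373.5, 160.60000610351562]] [681.1 -13.8  24. ]
[[694.2, 21.6], [710.5, -38.2], [668.0, -49.2], [651.7, 10.4]] [43.9, 62.0, 43.9, 61.8] [14.8, -74.7, -165.5, 105.3]
block_a_mid 0.81 [238.4 246.9  23.5  27.1] [[224.3000030517578, 241.8000030517578], [237.8000030517578, 231.6999969482422], [251.6999969482422, 250.1999969482422], [238.1999969482422, 260.29998779296875]] [484.6 275.4  20. ]
[[492.8, 302.2], [512.4, 276.2], [476.4, 248.6], [456.9, 274.5]] [45.3, 32.5, 45.4, 32.4] [37.5, -52.9, -142.6, 126.9]
block_a_mid 0.6 [395.2 179.2  23.2  17.6] [[380.0, 174.0], [403.1000061035156, 168.1999969482422], [407.0, 184.0], [383.8999938964844, 189.8000030517578]] [615.8 -28.9  20. ]
[[625.7, -2.5], [637.0, -47.8], [605.9, -55.2], [594.6, -10.0]] [32.0, 46.7, 32.0, 46.6] [13.5, -75.9, -166.7, 104.1]
```

View pics/topc.png

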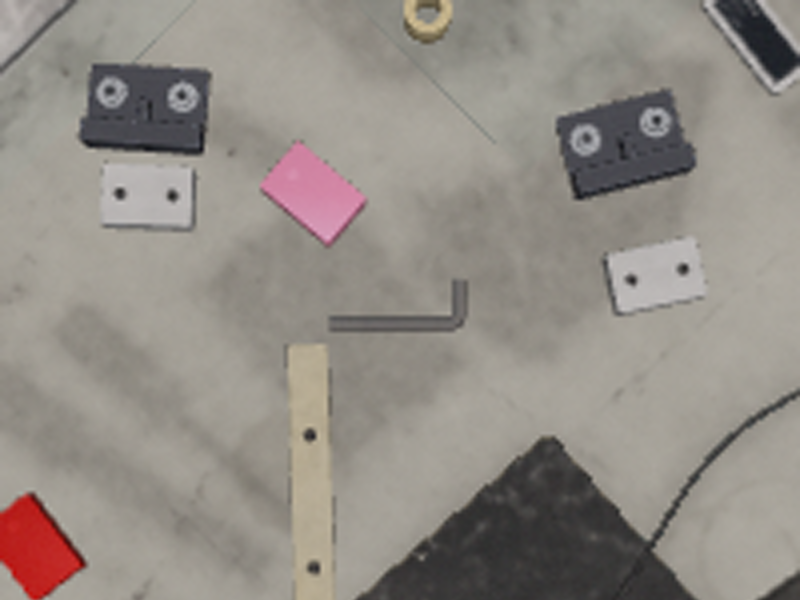

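```bash
cat >> h.py <<'E'
def yawR(yaw): # tool x down, tool y at world yaw(deg)
    a=np.radians(yaw); y=np.array([np.cos(a),np.sin(a),0]); x=np.array([0,0,-1.]); return R.from_matrix(np.c_[x,y,np.cross(x,y)])
def state():
    s=manip.sense(); Rt=R.from_quat(s['tcp_rot']); M=Rt.as_matrix()
    print('t',round(s['clock'],2),'tcp',np.round(s['tool_pos'],1),'yaw y',round(float(np.degrees(np.arctan2(M[1,1],M[0,1]))),1),'x',np.round(M[:,0],3),'q',np.round(s['q'],2),'F',np.round(s['wrist_force'],1),'w',round(s['grip_width'],3))
    return s
def plan(pos,yaw):
    s=manip.sense(); Rt=R.from_quat(s['tcp_rot'])
    lin=Rt.inv().apply(np.array(pos)-s['tool_pos'])/10
    best=min([(Rt.inv()*yawR(yaw+k)).as_rotvec(degrees=True) for k in ([0])],key=np.linalg.norm)
    print('linear',np.round(lin,2),'turn',np.round(best,1),'dist',round(float(np.linalg.norm(lin)),2))
E
python3 - <<'E'
from h import *
state()
for y in (90,-90): plan([560,141,200],y)
E
```

```text
t 0.9 tcp [271.7 562.9 238.8] yaw y 64.2 x [ 0.  0. -1.] q [-1.09  0.69 -0.19  1.57  0.16  0.9  -0.22] F [-0.4 -0.  -0.7] w 1.001
linear [  3.87 -25.46  44.3 ] turn [-25.8  -0.   -0. ] dist 51.24
linear [  3.87 -25.46  44.3 ] turn [154.2  -0.    0. ] dist 51.24
```

Request:
{"name": "step_arm", "arguments": {"increments": [{"linear": [0.5, -5, 9], "turn": [10, 0, 0], "gripper": 0}, {"linear": [1, -10, 18], "turn": [20, 0, 0], "gripper": 0}, {"linear": [1.5, -15, 27], "turn": [30, 0, 0], "gripper": 0}, {"linear": [2, -20, 35], "turn": [40, 0, 0], "gripper": 0}, {"linear": [2, -25.5, 44], "turn": [50, 0, 0], "gripper": 0}, {"linear": [2, -25.5, 44], "turn": [60, 0, 0], "gripper": 0}, {"linear": [2, -25.5, 44], "turn": [70, 0, 0], "gripper": 0}, {"linear": [2, -25.5, 44], "turn": [80, 0, 0], "gripper": 0}, {"linear": [2, -25.5, 44], "turn": [90, 0, 0], "gripper": 0}, {"linear": [2, -25.5, 44], "turn": [100, 0, 0], "gripper": 0}, {"linear": [2, -25.5, 44], "turn": [110, 0, 0], "gripper": 0}, {"linear": [2, -25.5, 44], "turn": [120, 0, 0], "gripper": 0}]}}

```text
clock: 2.4
tool_pos: [557.1, 142.1, 218.8]
tcp_rot: [0.676, 0.206, -0.676, 0.206]
wrist_force: [-0.4, 0.3, -0.3]
grip_width: 0.996
```

```bash
python3 - <<'E'
from h import *
state()
plan([560,141,200],-90)
p=vision.capture('wrist'); save(p,'w1')
E
```

```text
t 2.4 tcp [557.1 142.1 218.8] yaw y -56.1 x [ 0.  0. -1.] q [-0.53  0.67  0.35  1.76 -0.32  0.77 -1.  ] F [-0.4  0.3 -0.3] w 0.996
linear [ 1.88  0.25 -0.17] turn [33.9 -0.   0. ] dist 1.9
```

View pics/w1.png

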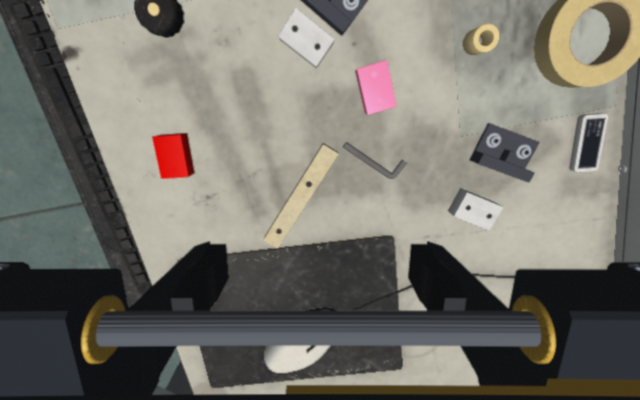

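The wrist view shows the bar from (330,150) to (272,240). The wide pair is at (505,152) and (477,208), and the narrow pair is at the top. I fit box models to the outlines in both views.

```bash
cat >> h.py <<'E'
from scipy.optimize import minimize
def box(x0,x1,y0,y1,z0,z1): return np.array([[x,y,z] for x in (x0,x1) for y in (y0,y1) for z in (z0,z1)],float)
SH={'bar_mid':[box(-10,10,-65,65,0,14)],'block_a_mid':[box(-15,15,-22.5,22.5,0,20)],'fence_a':[box(0,12,-30,30,0,24),box(12,43,-30,30,0,6)]}
def sil(p,label,x,S=4,off=None):
    a=np.radians(x[2]); Rz=np.array([[np.cos(a),-np.sin(a),0],[np.sin(a),np.cos(a),0],[0,0,1]])
    c0,r0,w,h=off; m=np.zeros((h*S,w*S),np.uint8)
    for b in SH[label]:
        q=w2px(p,b@Rz.T+np.array([x[0],x[1],0]))
        hull=cv2.convexHull(((q-[c0,r0]+0.5)*S*16).astype(np.int32)); cv2.fillConvexPoly(m,hull,1,shift=4)
    return m
def fit(label,views,x0,S=4):
    """views: list of (picture, mask)"""
    D=[]
    for p,m in views:
        r,c=np.nonzero(m); off=(max(c.min()-8,0),max(r.min()-8,0)); off=off+(min(c.max()+9,640)-off[0],min(r.max()+9,400)-off[1])
        mm=cv2.resize(m[off[1]:off[1]+off[3],off[0]:off[0]+off[2]].astype(np.float32),None,fx=S,fy=S,interpolation=cv2.INTER_LINEAR)
        D.append((p,(mm>.5).astype(np.uint8),off))
    def cost(x): 
        c=0
        for p,mm,off in D:
            s=sil(p,label,x,S,off); c+=1-(s&mm).sum()/max((s|mm).sum(),1)
        return c/len(D)
    best=None
    for d in ([0,0,0],[3,3,3],[-3,3,-3]):
        x=np.array(x0,float)+d
        r=minimize(cost,x,method='Nelder-Mead',options=dict(initial_simplex=[x,x+[6,0,0],x+[0,6,0],x+[0,0,6]],xatol=.05,fatol=1e-4))
        if best is None or r.fun<best.fun: best=r
    return best.x,best.fun
def find(p,label,near,z):
    """outline whose centre is nearest to world point"""
    u=w2px(p,[near[0],near[1],z])[0]; best=None
    for o in spotter.outline_of(label,p):
        d=np.hypot(*(np.array(o['box'][:2])-u))
        if d<25 and o['confidence']>.3 and (best is None or d<best[0]): best=(d,o)
    return best and best[1]['pixels']
E
cat > m.py <<'E'
from h import *
import sys
cams=sys.argv[1].split(',')
P=[vision.capture(c) for c in cams]
for n,l,x0 in [('bar','bar_mid',(520,141,-90)),('fenceA','fence_a',(662,-21,14.5)),('blockA','block_a_mid',(616,-29,13)),('fenceB','fence_a',(680,223,0)),('blockB','block_a_mid',(655,223,0))]:
    ctr=np.array(x0[:2]); 
    if 'fence' in n: ctr=ctr+20*np.array([np.cos(np.radians(x0[2])),np.sin(np.radians(x0[2]))])
    V=[]
    for p,c in zip(P,cams):
        m=find(p,l,ctr,10)
        if m is None: print(n,'missing in',c); continue
        V.append((p,m)); x,f=fit(l,[(p,m)],x0); print(n,c,np.round(x,1),round(f,3))
    if len(V)>1: x,f=fit(l,V,x0); print(n,'both',np.round(x,1),round(f,3))
E
python3 m.py top,wrist
```

```text
bar missing in top
bar wrist [519.9 141.4 -88.1] 0.029
fenceA top [663.5 -18.8  13. ] 0.063
fenceA wrist [664.3 -19.4  13.1] 0.07
fenceA both [664.  -18.8  13.4] 0.07
blockA top [617.2 -29.2  14. ] 0.167
blockA wrist [618.2 -28.6  12.3] 0.042
blockA both [618.1 -28.4  12.2] 0.108
fenceB top [689.4 216.7  14.9] 0.295
fenceB wrist [683.3 226.6  -3.8] 0.025
fenceB both [683.3 226.3  -3.4] 0.174
blockB missing in top
blockB missing in wrist
```

```bash
python3 - <<'E'
from h import *
plan([568,143,60],-88.1)
E
```

```text
linear [15.88  0.52 -0.96] turn [32.3 -0.   0. ] dist 15.91
```

Request:
{"name": "step_arm", "arguments": {"increments": [{"linear": [4, 0.5, -1], "turn": [8, 0, 0], "gripper": 110}, {"linear": [8, 0.5, -1], "turn": [16, 0, 0], "gripper": 110}, {"linear": [12, 0.5, -1], "turn": [24, 0, 0], "gripper": 110}, {"linear": [15.9, 0.5, -1], "turn": [32.3, 0, 0], "gripper": 110}, {"linear": [15.9, 0.5, -1], "turn": [32.3, 0, 0], "gripper": 110}, {"linear": [15.9, 0.5, -1], "turn": [32.3, 0, 0], "gripper": 110}]}}

```text
clock: 3.8
tool_pos: [569.2, 143.4, 61.0]
tcp_rot: [0.708, 0.013, -0.706, 0.013]
wrist_force: [-0.1, 0.4, 0.3]
grip_width: 0.568
```

```bash
python3 - <<'E'
from h import *
state()
plan([568,143,3],-88.1)
p=vision.capture('wrist'); save(p,'w2')
m=find(p,'bar_mid',(520,141),7)
if m is not None: print(fit('bar_mid',[(p,m)],(520,141,-88)))
E
```

```text
t 3.8 tcp [569.2 143.4  61. ] yaw y -87.9 x [ 0.002  0.    -1.   ] q [-0.52  0.93  0.35  1.82 -0.61  0.49 -1.29] F [-0.1  0.4  0.3] w 0.568
linear [5.8  0.03 0.13] turn [ 0.2 -0.1  0. ] dist 5.8
(array([518.80583861, 141.639541  , -88.20864755]), np.float64(0.21334641134137022))
```

View pics/w2.png

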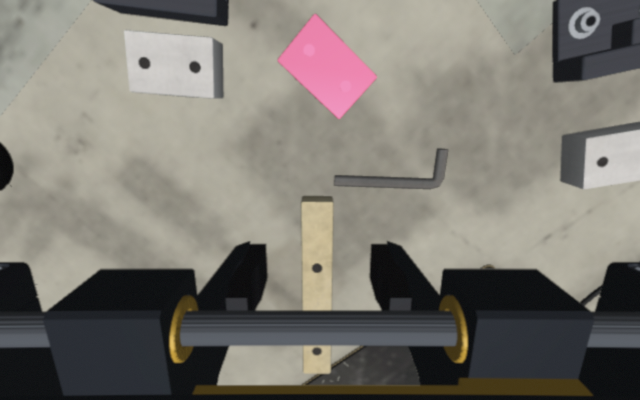

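The bar (columns 302-332) is centred between the fingers (265 and 371). Descending and gripping.

Request:
{"name": "step_arm", "arguments": {"increments": [{"linear": [3, 0, 0.1], "gripper": 110}, {"linear": [5, 0, 0.1], "gripper": 110}, {"linear": [5.7, 0, 0.1], "gripper": 110}, {"linear": [5.7, 0, 0.1], "gripper": 110}, {"linear": [5.7, 0, 0.1], "gripper": 255}, {"linear": [5.7, 0, 0.1], "gripper": 255}, {"linear": [5.7, 0, 0.1], "gripper": 255}, {"linear": [5.7, 0, 0.1], "gripper": 255}, {"linear": [5.7, 0, 0.1], "gripper": 255}], "force": 20}}

```text
$.increments[0]: bad value
```

```bash
python3 - <<'E'
from h import *
state()
E
```

```text
t 3.9 tcp [569.6 143.5  61.6] yaw y -88.0 x [ 0.003  0.001 -1.   ] q [-0.52  0.93  0.35  1.82 -0.61  0.49 -1.29] F [-0.1  0.2  0.1] w 0.569
```

Request:
{"name": "step_arm", "arguments": {"increments": [{"linear": [3, 0, 0.1], "turn": [0, 0, 0], "gripper": 110}, {"linear": [5, 0, 0.1], "turn": [0, 0, 0], "gripper": 110}, {"linear": [5.8, 0, 0.1], "turn": [0, 0, 0], "gripper": 110}, {"linear": [5.8, 0, 0.1], "turn": [0, 0, 0], "gripper": 110}, {"linear": [5.8, 0, 0.1], "turn": [0, 0, 0], "gripper": 255}, {"linear": [5.8, 0, 0.1], "turn": [0, 0, 0], "gripper": 255}, {"linear": [5.8, 0, 0.1], "turn": [0, 0, 0], "gripper": 255}, {"linear": [5.8, 0, 0.1], "turn": [0, 0, 0], "gripper": 255}, {"linear": [5.8, 0, 0.1], "turn": [0, 0, 0], "gripper": 255}], "force": 20}}

```text
clock: 5.03
tool_pos: [569.0, 143.6, 4.0]
tcp_rot: [0.708, 0.013, -0.706, 0.012]
wrist_force: [0.2, 0.0, 3.7]
grip_width: 0.225
```

```bash
python3 - <<'E'
from h import *
state()
E
```

```text
t 5.03 tcp [569.  143.6   4. ] yaw y -88.0 x [ 0.004  0.001 -1.   ] q [-0.48  1.02  0.27  1.83 -0.66  0.38 -1.25] F [0.2 0.  3.7] w 0.225
```

Request:
{"name": "step_arm", "arguments": {"increments": [{"linear": [-3, 0, 0], "turn": [0, 0, 0], "gripper": 255}, {"linear": [-7, 0, 0], "turn": [0, 0, 0], "gripper": 255}, {"linear": [-7, 0, 0], "turn": [-10, 0, 0], "gripper": 255}, {"linear": [-7, 0, 0], "turn": [-20, 0, 0], "gripper": 255}, {"linear": [-7, 0, 0], "turn": [-30, 0, 0], "gripper": 255}, {"linear": [-7, 0, 0], "turn": [-40, 0, 0], "gripper": 255}, {"linear": [-7, 0, 0], "turn": [-50, 0, 0], "gripper": 255}, {"linear": [-7, 0, 0], "turn": [-60, 0, 0], "gripper": 255}, {"linear": [-7, 0, 0], "turn": [-70, 0, 0], "gripper": 255}, {"linear": [-7, 0, 0], "turn": [-80, 0, 0], "gripper": 255}, {"linear": [-7, 0, 0], "turn": [-90, 0, 0], "gripper": 255}, {"linear": [-7, 0, 0], "turn": [-100, 0, 0], "gripper": 255}]}}

```text
clock: 6.52
tool_pos: [568.5, 143.3, 73.7]
tcp_rot: [0.444, 0.55, -0.442, 0.552]
wrist_force: [0.3, -0.5, -1.4]
grip_width: 0.221
```

```bash
python3 - <<'E'
from h import *
state()
plan([634.5,36.8,75],13.2)
E
```

```text
t 6.53 tcp [568.5 143.3  73.7] yaw y 12.3 x [ 0.003  0.001 -1.   ] q [-0.3   0.87 -0.05  1.81  0.08  0.46 -0.19] F [ 0.3 -0.5 -1.4] w 0.221
linear [-0.11  4.17 11.81] turn [-0.9 -0.  -0.2] dist 12.53
```

Request:
{"name": "step_arm", "arguments": {"increments": [{"linear": [-0.1, 2, 6], "turn": [-0.9, 0, -0.2], "gripper": 255}, {"linear": [-0.1, 4.2, 11.8], "turn": [-0.9, 0, -0.2], "gripper": 255}, {"linear": [-0.1, 4.2, 11.8], "turn": [-0.9, 0, -0.2], "gripper": 255}, {"linear": [-0.1, 4.2, 11.8], "turn": [-0.9, 0, -0.2], "gripper": 255}]}}

```text
clock: 7.02
tool_pos: [634.1, 37.2, 74.4]
tcp_rot: [0.439, 0.555, -0.439, 0.554]
wrist_force: [0.4, 0.4, -0.5]
grip_width: 0.224
```

```bash
python3 - <<'E'
from h import *
state()
plan([634.5,36.8,5],13.2)
p=vision.capture('wrist'); save(p,'w3')
for l,x0,c in [('fence_a',(664,-19,13.2),(680,-14)),('block_a_mid',(618,-28.6,12.3),(618,-28))]:
    m=find(p,l,c,10)
    if m is not None: print(l,fit(l,[(p,m)],x0))
p=vision.capture('top'); save(p,'t3')
im=p['image'][90:240,300:500]; cv2.imwrite('pics/t3c.png',cv2.cvtColor(cv2.resize(im,None,fx=4,fy=4),cv2.COLOR_RGB2BGR))
E
```

```text
t 7.03 tcp [634.1  37.2  74.4] yaw y 13.2 x [-0.001  0.001 -1.   ] q [-0.08  0.92 -0.09  1.65  0.13  0.58 -0.01] F [ 0.4  0.4 -0.5] w 0.224
linear [6.94 0.04 0.06] turn [ 0.  -0.1  0.1] dist 6.94
block_a_mid (array([617.49727482, -29.69921296,   9.58594505]), np.float64(0.9899032393773665))
```

View pics/w3.png

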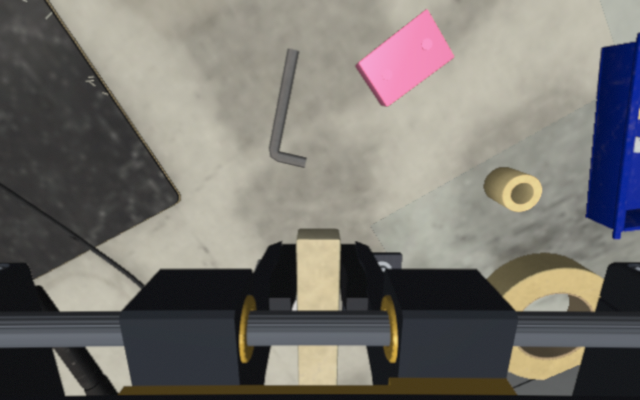

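View pics/t3c.png

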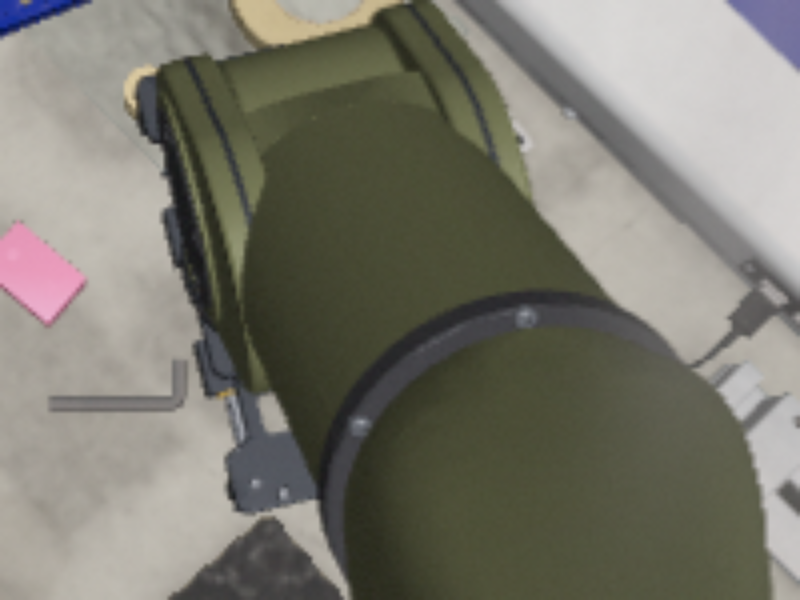

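The fence and block are hidden from the wrist and top views here. I check the scene camera.

```bash
python3 - <<'E'
from h import *
p=vision.capture('scene'); 
im=p['image'][140:290,210:410]; cv2.imwrite('pics/s3c.png',cv2.cvtColor(cv2.resize(im,None,fx=4,fy=4,interpolation=cv2.INTER_CUBIC),cv2.COLOR_RGB2BGR))
E
```

```text
(no output)
```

View pics/s3c.png

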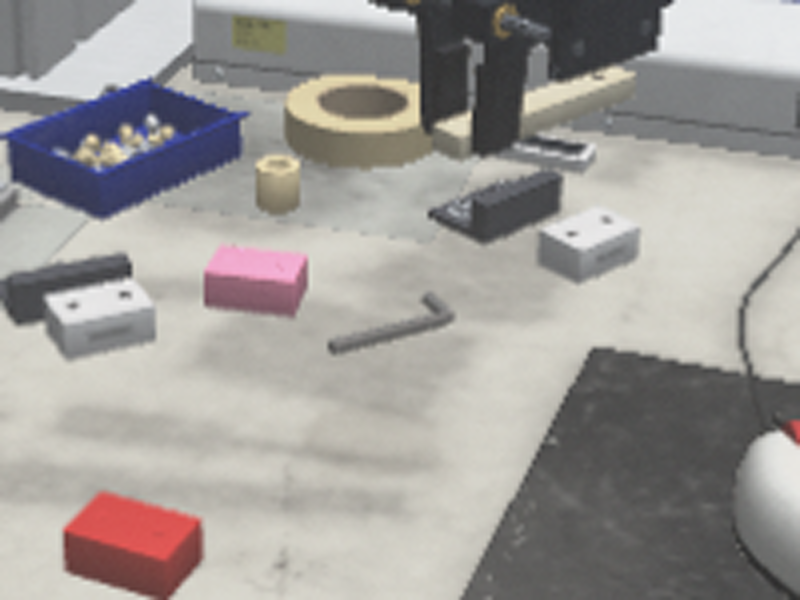

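```bash
cat >> h.py <<'E'
def draw(p,models,crop,name,S=4):
    c0,r0,w,h=crop; im=cv2.resize(p['image'][r0:r0+h,c0:c0+w],None,fx=S,fy=S,interpolation=cv2.INTER_CUBIC)
    E=[(0,1),(0,2),(0,4),(1,3),(1,5),(2,3),(2,6),(3,7),(4,5),(4,6),(5,7),(6,7)]
    for l,x,col in models:
        a=np.radians(x[2]); Rz=np.array([[np.cos(a),-np.sin(a),0],[np.sin(a),np.cos(a),0],[0,0,1]])
        for b in SH[l]:
            q=((w2px(p,b@Rz.T+[x[0],x[1],x[3] if len(x)>3 else 0])-[c0,r0]+.5)*S).astype(int)
            for i,j in E: cv2.line(im,tuple(map(int,q[i])),tuple(map(int,q[j])),col,1)
    cv2.imwrite('pics/'+name+'.png',cv2.cvtColor(im,cv2.COLOR_RGB2BGR))
E
python3 - <<'E'
from h import *
p=vision.capture('scene')
for l,x0,c in [('fence_a',(664,-19,13.2),(680,-14)),('block_a_mid',(618,-28.6,12.3),(618,-28)),('bar_mid',(646,-11,13.2),(646,-11)),('block_a_mid',(655,223,0),(655,223)),('fence_a',(683,226,-3),(695,226))]:
    m=find(p,l,c,10 if l!='bar_mid' else 80)
    if m is not None and l!='bar_mid': print(l,fit(l,[(p,m)],x0))
a=np.radians(13.2);bx=np.array([634.1,37.2])-49*np.array([-np.sin(a),np.cos(a)])
print(bx)
draw(p,[('fence_a',(664,-19,13.2),(255,0,0)),('block_a_mid',(618.2,-28.6,12.3),(0,255,0)),('bar_mid',(*bx,13.2,71.4),(0,0,255))],(300,150,150,90),'s3d',5)
E
```

```text
fence_a (array([665.41508288, -18.6297608 ,  16.1024876 ]), np.float64(0.07024002356059489))
block_a_mid (array([618.53396058, -25.79868145,  23.23239758]), np.float64(0.12478000703977477))
fence_a (array([684.42980332, 231.37518901, -10.09275768]), np.float64(0.43881235789755246))
[645.28919264 -10.50536624]
```

View pics/s3d.png

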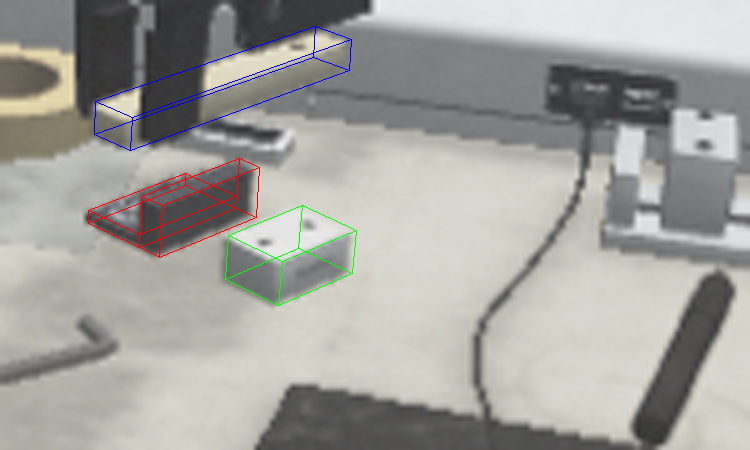

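The overlay matches the fence, block and bar to about 1 px. I lower the bar until it is just above the block top, then check again.

Request:
{"name": "step_arm", "arguments": {"increments": [{"linear": [2.5, 0, 0], "turn": [0, 0, 0], "gripper": 255}, {"linear": [4.4, 0, 0], "turn": [0, 0, 0], "gripper": 255}, {"linear": [4.4, 0, 0], "turn": [0, 0, 0], "gripper": 255}]}}

```text
clock: 7.95
tool_pos: [633.2, 37.1, 29.2]
tcp_rot: [0.438, 0.555, -0.44, 0.553]
wrist_force: [0.4, -0.5, -0.1]
grip_width: 0.221
```

```bash
python3 - <<'E'
from h import *
s=state()
p=vision.capture('scene')
a=np.radians(13.2);bx=s['tool_pos'][:2]-49*np.array([-np.sin(a),np.cos(a)]);print(bx)
draw(p,[('bar_mid',(*bx,13.2,s['tool_pos'][2]-4),(0,0,255))],(300,150,150,90),'s4d',5)
E
```

```text
t 7.95 tcp [633.2  37.1  29.2] yaw y 13.3 x [-0.004 -0.    -1.   ] q [-0.09  0.98 -0.08  1.66  0.14  0.51 -0.02] F [ 0.4 -0.5 -0.1] w 0.221
[644.42090359 -10.63603948]
```

View pics/s4d.png

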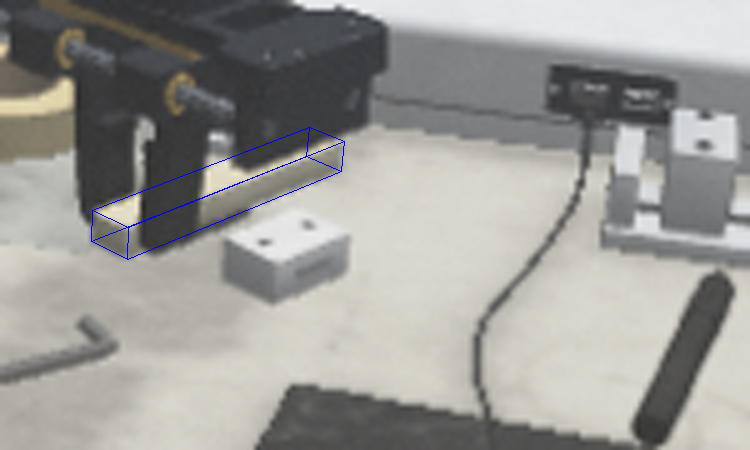

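Request:
{"name": "step_arm", "arguments": {"increments": [{"linear": [1.2, 0.1, 0], "turn": [0, 0, 0], "gripper": 255}, {"linear": [2.4, 0.1, 0], "turn": [0, 0, 0], "gripper": 255}, {"linear": [2.5, 0.1, 0], "turn": [0, 0, 0], "gripper": 255}, {"linear": [2.5, 0.1, 0], "turn": [0, 0, 0], "gripper": 255}]}}

```text
clock: 8.5
tool_pos: [635.0, 37.3, 5.1]
tcp_rot: [0.438, 0.555, -0.439, 0.554]
wrist_force: [-0.2, 0.8, -0.4]
grip_width: 0.223
```

```bash
python3 - <<'E'
from h import *
s=state()
p=vision.capture('scene')
a=np.radians(13.2);bx=s['tool_pos'][:2]-49*np.array([-np.sin(a),np.cos(a)]);print(bx)
draw(p,[('block_a_mid',(618.2,-28.6,12.3),(0,255,0)),('bar_mid',(*bx,13.2,s['tool_pos'][2]-4),(0,0,255))],(300,150,150,90),'s5d',5)
E
```

```text
t 8.5 tcp [635.   37.3   5.1] yaw y 13.3 x [-0.002 -0.    -1.   ] q [-0.09  1.02 -0.08  1.65  0.14  0.47 -0.03] F [-0.2  0.8 -0.4] w 0.223
[646.1654351  -10.35714855]
```

View pics/s5d.png

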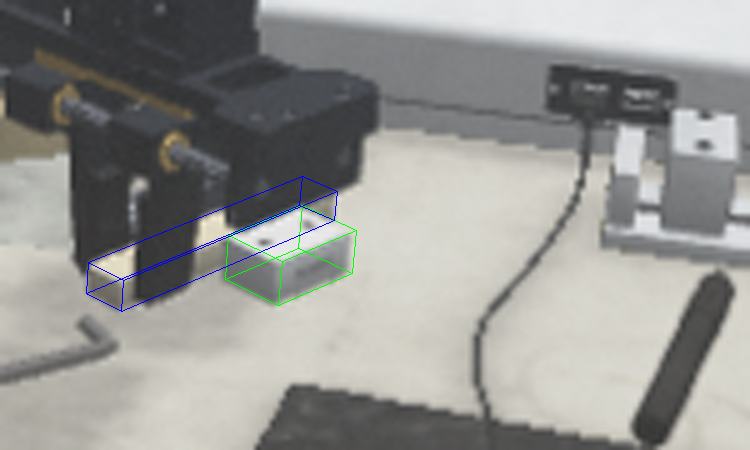

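Request:
{"name": "step_arm", "arguments": {"increments": [{"linear": [0.1, 0, 0], "turn": [0, 0, 0], "gripper": 255}, {"linear": [0.1, 0, 0], "turn": [0, 0, 0], "gripper": 160}, {"linear": [0.1, 0, 0], "turn": [0, 0, 0], "gripper": 130}, {"linear": [0.1, 0, 0], "turn": [0, 0, 0], "gripper": 130}, {"linear": [0.1, 0, 0], "turn": [0, 0, 0], "gripper": 130}, {"linear": [0.1, 0, 0], "turn": [0, 0, 0], "gripper": 130}, {"linear": [-2, 0, 0], "turn": [0, 0, 0], "gripper": 130}, {"linear": [-6, 0, 0], "turn": [0, 0, 0], "gripper": 130}, {"linear": [-10, 0, 0], "turn": [0, 0, 0], "gripper": 130}, {"linear": [-10, -4, 0], "turn": [0, 0, 0], "gripper": 130}]}}

```text
clock: 9.8
tool_pos: [601.8, 29.5, 110.3]
tcp_rot: [0.442, 0.552, -0.436, 0.557]
wrist_force: [0.1, -1.4, -2.0]
grip_width: 0.49
```

```bash
python3 - <<'E'
from h import *
s=state()
p=vision.capture('scene')
a=np.radians(13.2);bx=(646.2,-10.4)
draw(p,[('bar_mid',(*bx,13.2,0),(0,0,255))],(300,150,150,90),'s6d',5)
plan([520,-50,140],103); plan([520,-50,140],-77)
E
```

```text
t 9.8 tcp [601.8  29.5 110.3] yaw y 13.3 x [ 0.012  0.002 -1.   ] q [-0.07  0.83 -0.09  1.75  0.13  0.56 -0.01] F [ 0.1 -1.4 -2. ] w 0.49
linear [-3.15 -8.65  5.82] turn [-89.8  -0.2   0.3] dist 10.89
linear [-3.15 -8.65  5.82] turn [90.2  0.3  0.2] dist 10.89
```

View pics/s6d.png

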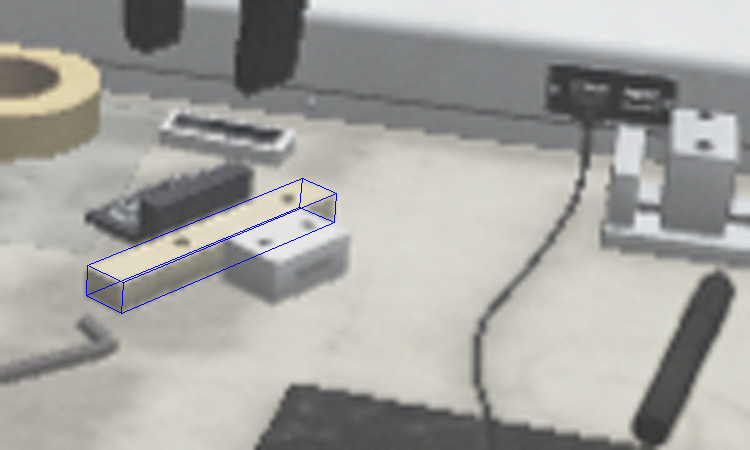

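The bar is in the gap and released. Now I turn the tool a quarter turn, shut the fingers and go in front of the block.

Request:
{"name": "step_arm", "arguments": {"increments": [{"linear": [-3, -2, 2], "turn": [10, 0, 0], "gripper": 130}, {"linear": [-3, -4, 4], "turn": [20, 0, 0], "gripper": 255}, {"linear": [-3, -6, 6], "turn": [30, 0, 0], "gripper": 255}, {"linear": [-3, -7, 6], "turn": [40, 0, 0], "gripper": 255}, {"linear": [-3, -7, 6], "turn": [50, 0, 0], "gripper": 255}, {"linear": [-3, -7, 6], "turn": [60, 0, 0], "gripper": 255}, {"linear": [-3, -7, 6], "turn": [70, 0, 0], "gripper": 255}, {"linear": [-3, -7, 6], "turn": [80, 0, 0], "gripper": 255}, {"linear": [-3, -7, 6], "turn": [90, 0, 0.3], "gripper": 255}, {"linear": [-3, -7, 6], "turn": [90, 0, 0.3], "gripper": 255}]}}

```text
clock: 11.1
tool_pos: [536.6, -47.6, 139.2]
tcp_rot: [-0.702, -0.081, 0.703, -0.084]
wrist_force: [-0.7, 0.6, -0.5]
grip_width: 0.003
```

```bash
cat > m2.py <<'E'
from h import *
import sys
s=state()
cams=sys.argv[1].split(',')
out={}
for c in cams:
  p=vision.capture(c); save(p,sys.argv[2]+c)
  for n,l,x0,cc in [('fence','fence_a',(664,-19,13.2),(683,-14)),('bar','bar_mid',(646,-10,13.2),(646,-10)),('block','block_a_mid',(618.2,-28.6,12.3),(618,-28))]:
    m=find(p,l,cc,10)
    if m is None: print(c,n,'missing'); continue
    x,f=fit(l,[(p,m)],x0); print(c,n,np.round(x,1),round(f,3))
E
python3 m2.py wrist,top v7
python3 - <<'E'
from h import *
plan([574.2,-39,60],-76.8)
E
```

```text
t 11.1 tcp [536.6 -47.6 139.2] yaw y -76.6 x [-0.001 -0.004 -1.   ] q [-0.18  0.75  0.3   1.93 -0.41  0.52 -0.93] F [-0.7  0.6 -0.5] w 0.003
wrist fence [665.1 -19.   14.5] 0.013
wrist bar [645.5 -11.   13. ] 0.044
wrist block [618.1 -28.8  11.7] 0.023
top fence [663.6 -18.8  12.3] 0.142
top bar [645.8 -12.   12.6] 0.079
top block [618.2 -27.2  14.1] 0.139
linear [ 7.83 -0.05 -3.9 ] turn [ 0.1  0.1 -0.2] dist 8.75
```

View pics/v7wrist.png

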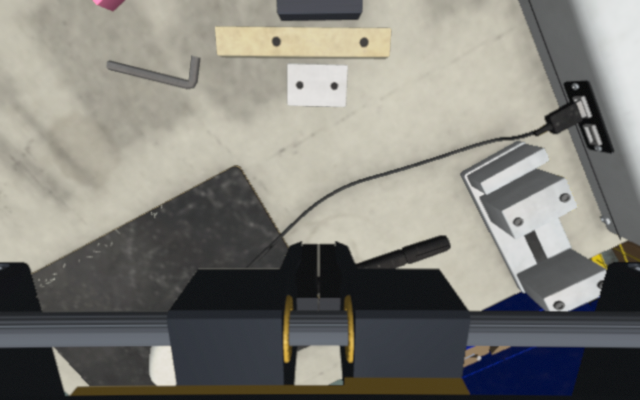

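Request:
{"name": "step_arm", "arguments": {"increments": [{"linear": [3, 0, -3.9], "turn": [0, 0, -0.2], "gripper": 255}, {"linear": [8, 0, -3.9], "turn": [0, 0, -0.2], "gripper": 255}, {"linear": [12, 0, -3.9], "turn": [0, 0, -0.2], "gripper": 255}, {"linear": [13.3, 0, -3.9], "turn": [0, 0, -0.2], "gripper": 255}, {"linear": [13.3, 0, -3.9], "turn": [0, 0, -0.2], "gripper": 255}]}}

```text
clock: 12.12
tool_pos: [574.1, -39.9, 5.2]
tcp_rot: [-0.701, -0.081, 0.703, -0.082]
wrist_force: [0.9, 0.6, 0.2]
grip_width: 0.008
```

```bash
python3 m2.py wrist,scene v8; python3 - <<'E'
from h import *
plan([574.8,-39.3,6],-76.5)
im=cv2.imread('pics/v8scene.png')[140:290,280:480]; cv2.imwrite('pics/v8sc.png',cv2.resize(im,None,fx=4,fy=4))
E
```

```text
t 12.12 tcp [574.1 -39.9   5.2] yaw y -76.7 x [-0.003 -0.001 -1.   ] q [-0.12  1.    0.19  1.85 -0.48  0.34 -0.89] F [0.9 0.6 0.2] w 0.008
wrist fence missing
wrist bar [645.7 -11.2  12.9] 0.028
wrist block [618.4 -28.2  12. ] 0.031
scene fence [673.5 -10.8   4.7] 0.485
scene bar [644.4  -7.9  13. ] 0.31
scene block [616.6 -23.5  27.5] 0.311
linear [ 0.01 -0.03 -0.02] turn [-0.2  0.1 -0. ] dist 0.04
```

View pics/v8wrist.png

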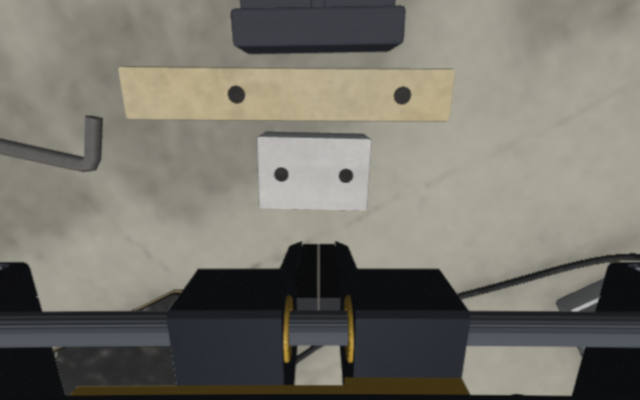

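View pics/v8sc.png

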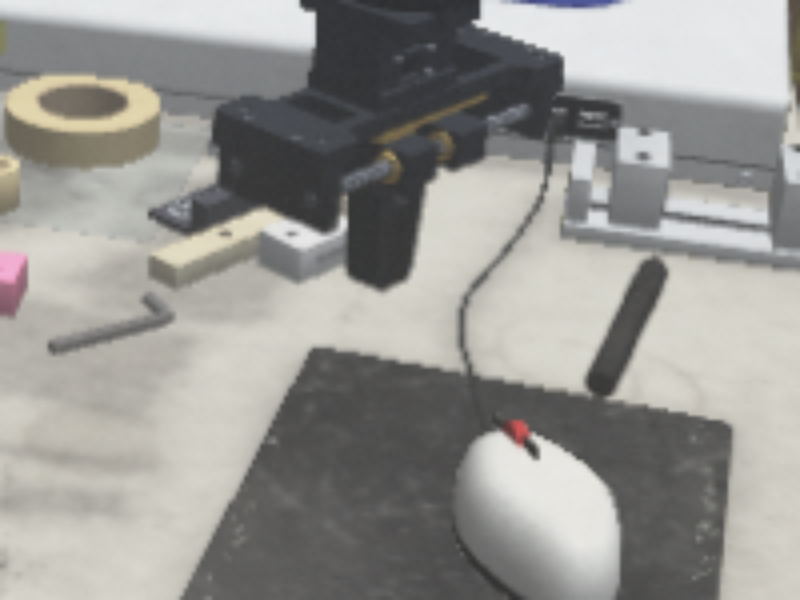

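The block centre (column 314) lines up with the shut fingers (column 318) within 2 mm. Approaching slowly.

Request:
{"name": "step_arm", "arguments": {"increments": [{"linear": [0, -0.1, -0.6], "turn": [0, 0, 0], "gripper": 255}, {"linear": [0, -0.15, -1.2], "turn": [0, 0, 0], "gripper": 255}, {"linear": [0, -0.15, -1.5], "turn": [0, 0, 0], "gripper": 255}, {"linear": [0, -0.15, -1.7], "turn": [0, 0, 0], "gripper": 255}, {"linear": [0, -0.15, -1.9], "turn": [0, 0, 0], "gripper": 255}, {"linear": [0, -0.15, -2.1], "turn": [0, 0, 0], "gripper": 255}, {"linear": [0, -0.15, -2.3], "turn": [0, 0, 0], "gripper": 255}, {"linear": [0, -0.15, -2.5], "turn": [0, 0, 0], "gripper": 255}, {"linear": [0, -0.15, -2.6], "turn": [0, 0, 0], "gripper": 255}, {"linear": [0, -0.15, -2.6], "turn": [0, 0, 0], "gripper": 255}]}}

```text
clock: 13.78
tool_pos: [599.8, -32.1, 6.1]
tcp_rot: [-0.702, -0.082, 0.703, -0.082]
wrist_force: [-0.1, -0.4, -0.2]
grip_width: 0.003
```

```bash
python3 m2.py wrist v9; python3 - <<'E'
from h import *
s=manip.sense(); print('x_f tcp',(s['tool_pos'][:2]-[664.5,-19])@[.971,.2385])
E
```

```text
t 13.78 tcp [599.8 -32.1   6.1] yaw y -76.7 x [-0.001 -0.001 -1.   ] q [-0.14  1.01  0.22  1.78 -0.48  0.4  -0.92] F [-0.1 -0.4 -0.2] w 0.003
wrist fence [664.5 -19.1  14.2] 0.017
wrist bar [645.9 -11.4  13.3] 0.033
wrist block [623.2 -26.6  13.2] 0.099
x_f tcp -65.99877059237839
```

View pics/v9wrist.png

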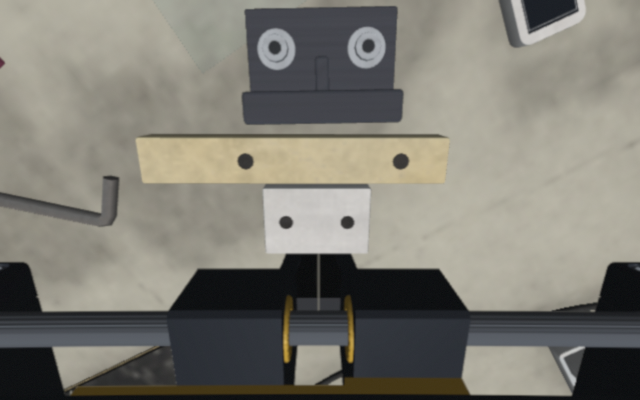

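The block is square to the bar and almost touching it. Fence, bar and block are all parallel within about 1°. Continuing in small steps.

Request:
{"name": "step_arm", "arguments": {"increments": [{"linear": [0, 0, -0.1], "turn": [0, 0, 0], "gripper": 255}, {"linear": [0, 0, -0.2], "turn": [0, 0, 0], "gripper": 255}, {"linear": [0, 0, -0.3], "turn": [0, 0, 0], "gripper": 255}, {"linear": [0, 0, -0.4], "turn": [0, 0, 0], "gripper": 255}, {"linear": [0, 0, -0.45], "turn": [0, 0, 0], "gripper": 255}, {"linear": [0, 0, -0.5], "turn": [0, 0, 0], "gripper": 255}, {"linear": [0, 0, -0.55], "turn": [0, 0, 0], "gripper": 255}, {"linear": [0, 0, -0.6], "turn": [0, 0, 0], "gripper": 255}, {"linear": [0, 0, -0.6], "turn": [0, 0, 0], "gripper": 255}]}}

```text
clock: 15.1
tool_pos: [605.4, -30.9, 6.1]
tcp_rot: [-0.702, -0.081, 0.703, -0.082]
wrist_force: [-1.5, -0.6, 1.4]
grip_width: 0.003
```

```bash
python3 m2.py wrist v10; python3 - <<'E'
from h import *
s=manip.sense(); print('x_f tcp',(s['tool_pos'][:2]-[664.5,-19])@[.971,.2385], 'push', s['wrist_force'][:2]@[.971,.2385])
E
```

```text
t 15.1 tcp [605.4 -30.9   6.1] yaw y -76.7 x [-0.001 -0.001 -1.   ] q [-0.15  1.02  0.22  1.76 -0.48  0.42 -0.93] F [-1.5 -0.6  1.4] w 0.003
wrist fence [664.6 -19.   14.1] 0.018
wrist bar [651.6  -9.8  13. ] 0.066
wrist block [628.3 -25.4  13.2] 0.097
x_f tcp -60.2267089602867 push -0.4837046102768791
```

View pics/v10wrist.png

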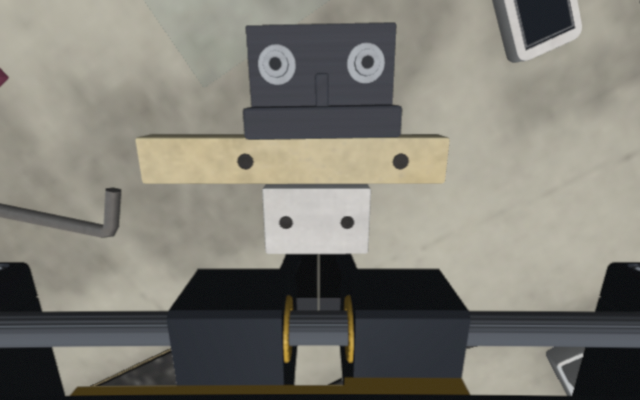

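Request:
{"name": "step_arm", "arguments": {"increments": [{"linear": [0, 0, -0.05], "turn": [0, 0, 0], "gripper": 255}, {"linear": [0, 0, -0.1], "turn": [0, 0, 0], "gripper": 255}, {"linear": [0, 0, -0.15], "turn": [0, 0, 0], "gripper": 255}, {"linear": [0, 0, -0.2], "turn": [0, 0, 0], "gripper": 255}, {"linear": [0, 0, -0.2], "turn": [0, 0, 0], "gripper": 255}]}}

```text
clock: 15.92
tool_pos: [605.5, -30.9, 6.0]
tcp_rot: [-0.701, -0.081, 0.704, -0.082]
wrist_force: [-5.8, -1.7, 4.8]
grip_width: 0.001
```

```bash
cat > f.py <<'E'
from h import *
for i in range(4):
  s=manip.sense(); print('x_f tcp',np.round((s['tool_pos'][:2]-[664.5,-19])@[.971,.2385],2), 'push', np.round(s['wrist_force'][:2]@[.971,.2385],2),np.round(s['tool_pos'],1),np.round(s['wrist_force'],1))
  p=vision.capture('top')
E
python3 f.py
```

```text
x_f tcp -60.11 push -6.02 [605.5 -30.9   6. ] [-5.8 -1.7  4.8]
x_f tcp -60.11 push -6.39 [605.5 -30.9   6. ] [-6.3 -1.   4.7]
x_f tcp -60.1 push -6.65 [605.5 -30.9   6. ] [-6.3 -2.2  4.8]
x_f tcp -60.11 push -5.92 [605.5 -30.9   6. ] [-5.7 -1.5  4.5]
```

Request:
{"name": "step_arm", "arguments": {"increments": [{"linear": [-0.03, 0, -0.2], "turn": [0, 0, 0], "gripper": 255}, {"linear": [-0.05, 0, -0.25], "turn": [0, 0, 0], "gripper": 255}, {"linear": [-0.05, 0, -0.3], "turn": [0, 0, 0], "gripper": 255}, {"linear": [-0.05, 0, -0.32], "turn": [0, 0, 0], "gripper": 255}, {"linear": [-0.05, 0, -0.32], "turn": [0, 0, 0], "gripper": 255}, {"linear": [-0.05, 0, -0.32], "turn": [0, 0, 0], "gripper": 255}]}}

```text
clock: 16.88
tool_pos: [605.7, -31.1, 6.1]
tcp_rot: [-0.699, -0.081, 0.706, -0.081]
wrist_force: [-6.9, -2.1, 3.5]
grip_width: 0.008
```

```bash
python3 f.py; python3 m2.py wrist,top,scene v11;  python3 - <<'E'
from h import *
im=cv2.imread('pics/v11scene.png')[140:290,280:480]; cv2.imwrite('pics/v11sc.png',cv2.resize(im,None,fx=4,fy=4))
E
```

```text
x_f tcp -59.97 push -7.22 [605.7 -31.1   6.1] [-6.9 -2.1  3.5]
x_f tcp -60.01 push -6.97 [605.7 -31.1   6.1] [-6.6 -2.2  4.1]
x_f tcp -60.0 push -6.68 [605.7 -31.1   6. ] [-6.4 -2.1  4. ]
x_f tcp -60.01 push -7.81 [605.7 -31.2   6. ] [-7.4 -2.7  3.7]
t 17.07 tcp [605.7 -31.1   6.1] yaw y -76.8 x [-0.01  -0.002 -1.   ] q [-0.15  1.02  0.23  1.75 -0.48  0.44 -0.93] F [-7.  -2.8  2.9] w 0.007
wrist fence [664.6 -19.1  14.2] 0.016
wrist bar missing
wrist block [628.5 -25.6  13.6] 0.114
top fence [665.  -19.5  13.3] 0.16
top bar [651.5 -11.2  13.3] 0.385
top block missing
scene fence [681.7 -23.1  46.6] 0.469
scene bar [649.  -10.6   9.7] 0.553
scene block [629.7 -23.8   7.7] 0.446
```

View pics/v11wrist.png

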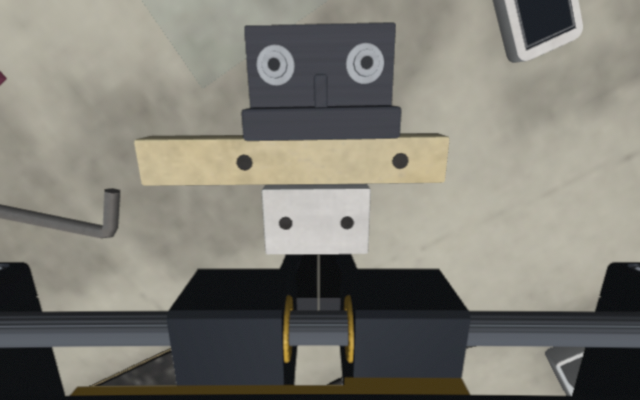

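View pics/v11sc.png

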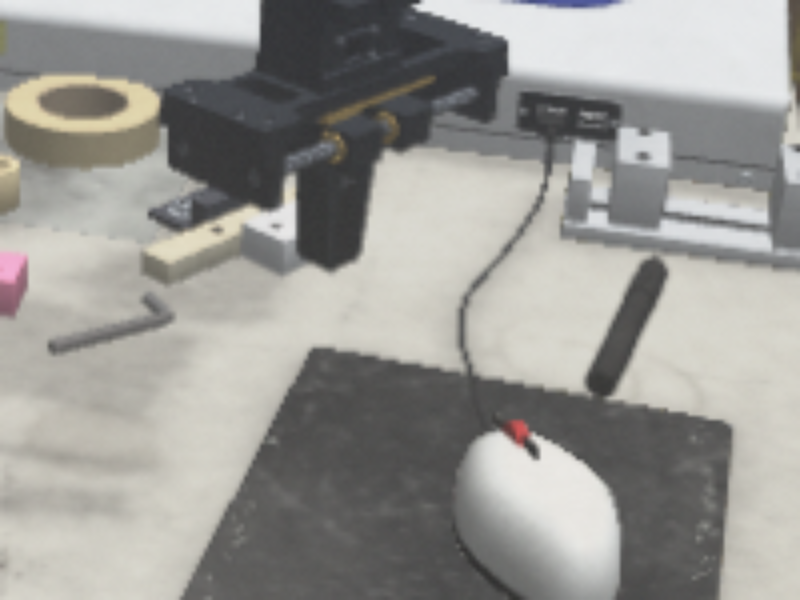

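```bash
python3 - <<'E'
from h import *
im=cv2.imread('pics/v11wrist.png')[95:265,120:460]; cv2.imwrite('pics/z11.png',cv2.resize(im,(796,398),interpolation=cv2.INTER_CUBIC))
p=vision.capture('wrist')
f=np.array([664.5,-19]);a=np.radians(13.7);xf=np.array([np.cos(a),np.sin(a)]);yf=np.array([-xf[1],xf[0]])
draw(p,[('fence_a',(*f,13.7),(255,0,0)),('bar_mid',(*(f-10*xf+12.3*yf),13.7),(0,0,255)),('block_a_mid',(*(f-35*xf+2.2*yf),13.7),(0,255,0))],(120,90,340,180),'z11d',2)
# line fits of edges: bar front edge (bottom of cream), block rear-top, fence lower edge
g=p['image'].astype(int)
def edge(cols,rows,f):
    pts=[]
    for c in cols:
        col=f(g[rows[0]:rows[1],c].astype(float)); d=np.abs(np.gradient(col)); i=d.argmax(); w=d[max(i-2,0):i+3]; pts.append((c,rows[0]+(np.arange(max(i-2,0),max(i-2,0)+len(w))*w).sum()/w.sum()))
    pts=np.array(pts); 
    X=px2w(p,pts,14)
    k=np.polyfit(X[:,1],X[:,0],1); r=X[:,0]-np.polyval(k,X[:,1]); ok=abs(r)<2*r.std()+.1; k=np.polyfit(X[ok,1],X[ok,0],1)
    return np.degrees(-np.arctan(k[0])),r.std()
b=lambda v:v.sum(1)
print('bar front top edge',edge(list(range(150,260,3))+list(range(375,440,3)),(176,192),b))
print('bar/fence border',edge(range(250,396,3),(128,146),b))
print('block front edge',edge(list(range(268,280,2))+list(range(356,366,2)),(246,260),b))
E
```

```text
bar front top edge (np.float64(13.843609362269927), np.float64(0.13750772586059787))
bar/fence border (np.float64(14.198102832756662), np.float64(0.04419122783670748))
block front edge (np.float64(13.637773299373224), np.float64(0.02548167411226889))
```

View pics/z11.png

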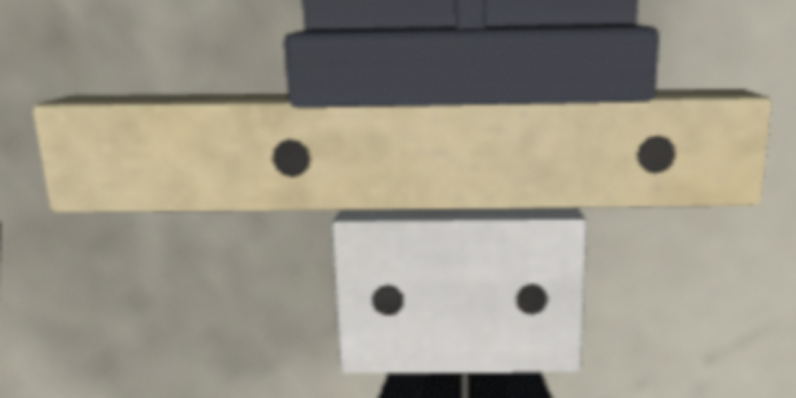

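View pics/z11d.png

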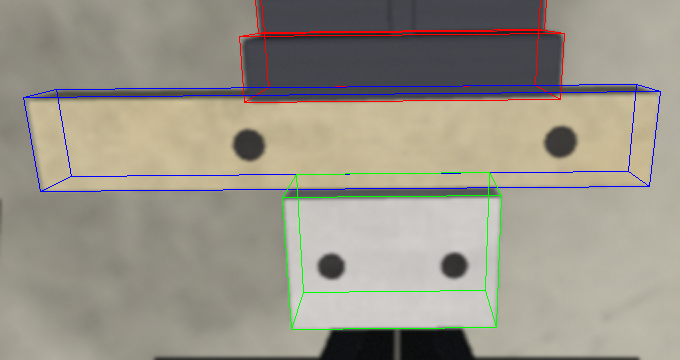

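Fence, bar and block edges are parallel within 0.6°, and the flush model overlays exactly. The push is steady at about 7 N. I do a last check and hand in.

```bash
python3 f.py; python3 -c "
from workcell import manip
print(manip.job_done())"
```

```text
x_f tcp -59.99 push -8.65 [605.7 -31.1   6. ] [-8.3 -2.3  4. ]
x_f tcp -60.0 push -7.5 [605.7 -31.1   6.1] [-7.2 -2.2  3.5]
x_f tcp -60.0 push -7.92 [605.7 -31.1   6. ] [-7.5 -2.7  4. ]
x_f tcp -60.03 push -7.33 [605.7 -31.2   6. ] [-7.2 -1.4  3.5]
the job is handed in; nothing more can be done
None
```

The bar is in the wide gap (the right-hand fence), spanning the block, and I handed the job in at about 17 s while still pressing. I gripped the bar near one end, turned it, lowered it flat into the gap and let go. Then I pushed the block squarely with the shut fingers until fence, bar and block were in contact.

**Last checks before hand-in:**
- **Push:** steady at about 7–8.5 N towards the fence, with the tool stalled. There was also about 4 N of vertical force at the wrist.
- **Flush and square:** the fence, bar and block edges agree within about 0.6° in the wrist camera. A model of the flush position overlays the picture well: bar centre 10 mm and block centre 35 mm off the fence, block about 2 mm off its middle.

**Checks that failed or were not made:**
- **Top and scene cameras:** their final fits were poor or missing because the arm hid the parts. The final positions rest on the wrist picture and the force readings.
- **Other block:** I worked nowhere near it, but I did not measure its position again at the end.

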